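# Find and flag the slack glue press

### The arm

A 7-joint arm with a two-finger parallel gripper is mounted at the origin on the work surface. World frame = base frame: x ahead of the robot, y to its left, z up, the work surface at z = 0. Lengths are in m, angles in rad, forces in N, time in s.
With the tool pointing down it reaches from about 0.4 to 0.875 m from the base axis. Payload 4.4 kg.
Tool frame: the origin (TCP) lies on the front face of the gripper's body, between the roots of the fingers; the fingertips stand robot.nose_length ahead of it and the grasp point (between the pads) lies 54 mm ahead of it (robot.nose_length is the distance from the TCP to the fingertips, in m); z points along the fingers, y is the line along which they close (so a half turn about z gives the same grasp; the last joint's range is limited). The gripper opens to 85 mm and grips with 20 to 120 N. Pads are 22 mm wide; open, the fingers measure 114 mm over their backs; the gripper's body (76 mm by 85 mm) begins 54 mm behind the grasp point. The pads swing forward as they close: fully open they stand 13 mm farther back than shut.
Start: joints at [-1.305, 0.628, 0.038, 1.517, -0.027, 0.996, -0.02], TCP at [0.212, 0.615, 0.304] pointing down, gripper open.
Joint ranges: [-3.06, 3.06], [-0.37, 2.12], [-1.25, 1.32], [0.18, 2.47], [-1.1, 4.24], [0.23, 1.98], [-2.94, 2.94]. Speed limits (rad/s): [2.57, 2.57, 3.14, 3.14, 3.14, 3.14, 3.14].

### API

Orientations are given as a unit quaternion [w, x, y, z].
In Python, from workcell import robot, imaging gives the robot as it stands.
- The arm moves only by the tool move_arm, never from a script. Its argument "targets" is a list of rows, each an object of numbers: "ax", "ay", "az": the turn, a rotation vector about the tool's x, y, z in degrees; "tx", "ty", "tz": the shift along the tool's x, y, z in m; "claw": the opening in per cent of the stroke, from 0 (shut) to 100 (fully open). In form: [{"ax": .., "ay": .., "az": .., "tx": .., "ty": .., "tz": .., "claw": ..}, ...]. A call has 1 to 8 rows; each row shifts and turns the commanded pose from where the row before left it, along the tool's axes as they then stand; what a row does not reach is not made up. A row lasts 1/12 s, in which the tool goes at most 41.7 mm and 7.16 degrees, less where a joint would pass 70% of its speed; a pose out of reach is approached as far as the arm can. A call with a gripper value outside its range is refused whole. The fingers move at their own pace and stop on an object; "newtons" is the grip in N (left out, the last holds). Time passes only in rows, so rows that do not move let the fingers close. It gives the time, the measured TCP pose, the force, the opening and the grip force at its end, in the units of the state.
- robot.get_state(): the state, without advancing time (a new reading comes with each control period).
- imaging.get_image(name): name is "side" or "top"; returns a dict with "image" (480x640x3 uint8, blue, green, red), "fx", "fy", "cx", "cy" (pixels), "rvec" (rotation vector, rad) and "tvec" (3), from world to camera coordinates, as OpenCV has them. Camera axes: x right, y down, z forward; pixel columns grow to the right and rows downward; lengths in m; the calibration is good to about 2 mm. A picture is of the moment at which its call begins. There is no depth.
- robot.hand_in(): hands the job in; it is judged then, once.
The state is a dict: "time_s": time; "q": joint angles; "dq": joint speeds; "tau": joint torques, N m; "tcp_pos": TCP position; "tool_rot": TCP orientation; "contact_force": force on the tool from outside, world axes, zero at the start; "moment": the same for the moment, N m; "width": opening from 0.0 (shut) to 1.0 (fully open); "gripper_force": force on a finger pad.
Only numpy, scipy, OpenCV 4.12 (cv2) and the standard library are available. Lean on these libraries where they do the work, as an engineer would, in place of code of your own. Each camera call takes 0.05 s, during which the arm holds its last target. There are 200 camera calls.

### The job

Try the bar handle of each of the three coaster presses by turning it gently clockwise (tightening): after some free play in the handle, a firm nut resists strongly, so stop as soon as it gives a few degrees and never force it further; a slack nut keeps turning with hardly any resistance, so run it on about an eighth of a turn. When all three have been tried, stand the wooden marker upright in the middle of the pale round inlay of the one slack press. Back no nut off, do not knock the marker over, and leave everything else on the table where it is.

Things in the scene. Friction and masses are not known exactly. Their poses are not given: they have to be found in the camera images.
- press1: one of three identical fixed wooden glue presses, in any order; nothing shows which is slack. Plank 166 x 92 x 20 mm along own x (from -114 to +52 mm), coaster blanks 84 mm across up to 50 mm above the table, pressure plate 72 mm across up to 62 mm, above it a steel nut and a bar handle. Origin: on the table under the screw axis; z up, x away from the pale inlay
- press1_spot (a point): centre of the flush round pale inlay (54 mm across) on the plank of press1, 20 mm above the table, 80 mm from the screw axis; the marker stands here if this press is slack
- nut1 (a joint): turn of press1's steel nut (30 mm across, 62 to 74 mm above the table), rad, 0 at start, + clockwise from above (tightening); stays as left. A firm nut breaks away at 0.33 to 0.45 N m and then turns at that torque; a slack one turns under 0.06 N m. Tried: past 0.02. Firm: never past 0.25 (jams at 0.3). Slack: run on past 0.35. None below -0.1
- bar1_grip (a point): middle of the pale wooden bar handle of press1, on the screw axis, 98 mm above the table; x along the bar, z up. Bar 76 long, 14 wide, 28 mm high (82 to 110 mm above the table); nothing beside it above 74 mm. Turned clockwise it first swings freely (0.015 N m) by an unknown 0 to 0.4 rad, different on each press, then takes the nut along
- press2: one of three identical fixed wooden glue presses, in any order; nothing shows which is slack. Plank 166 x 92 x 20 mm along own x (from -114 to +52 mm), coaster blanks 84 mm across up to 50 mm above the table, pressure plate 72 mm across up to 62 mm, above it a steel nut and a bar handle. Origin: on the table under the screw axis; z up, x away from the pale inlay
- press2_spot (a point): centre of the flush round pale inlay (54 mm across) on the plank of press2, 20 mm above the table, 80 mm from the screw axis; the marker stands here if this press is slack
- nut2 (a joint): turn of press2's steel nut (30 mm across, 62 to 74 mm above the table), rad, 0 at start, + clockwise from above (tightening); stays as left. A firm nut breaks away at 0.33 to 0.45 N m and then turns at that torque; a slack one turns under 0.06 N m. Tried: past 0.02. Firm: never past 0.25 (jams at 0.3). Slack: run on past 0.35. None below -0.1
- bar2_grip (a point): middle of the pale wooden bar handle of press2, on the screw axis, 98 mm above the table; x along the bar, z up. Bar 76 long, 14 wide, 28 mm high (82 to 110 mm above the table); nothing beside it above 74 mm. Turned clockwise it first swings freely (0.015 N m) by an unknown 0 to 0.4 rad, different on each press, then takes the nut along
- press3: one of three identical fixed wooden glue presses, in any order; nothing shows which is slack. Plank 166 x 92 x 20 mm along own x (from -114 to +52 mm), coaster blanks 84 mm across up to 50 mm above the table, pressure plate 72 mm across up to 62 mm, above it a steel nut and a bar handle. Origin: on the table under the screw axis; z up, x away from the pale inlay
- press3_spot (a point): centre of the flush round pale inlay (54 mm across) on the plank of press3, 20 mm above the table, 80 mm from the screw axis; the marker stands here if this press is slack
- nut3 (a joint): turn of press3's steel nut (30 mm across, 62 to 74 mm above the table), rad, 0 at start, + clockwise from above (tightening); stays as left. A firm nut breaks away at 0.33 to 0.45 N m and then turns at that torque; a slack one turns under 0.06 N m. Tried: past 0.02. Firm: never past 0.25 (jams at 0.3). Slack: run on past 0.35. None below -0.1
- bar3_grip (a point): middle of the pale wooden bar handle of press3, on the screw axis, 98 mm above the table; x along the bar, z up. Bar 76 long, 14 wide, 28 mm high (82 to 110 mm above the table); nothing beside it above 74 mm. Turned clockwise it first swings freely (0.015 N m) by an unknown 0 to 0.4 rad, different on each press, then takes the nut along
- marker: turned pale wooden pawn standing loose in front of the presses, 88 mm tall, 60 g: foot 36 mm across, waist 18 mm, cylindrical head 24 mm across from 55 to 88 mm above the foot. Origin: centre of the underside; z up
- napkin_ring_a: dark wooden napkin ring 42 mm across, 24 mm tall; a bystander, leave it alone
- napkin_ring_b: pale wooden napkin ring 42 mm across, 24 mm tall; a bystander, leave it alone
- oil_jar: jar of wood oil 60 mm across, 70 mm tall; a bystander, leave it alone
- mallet: wooden mallet lying at the right; a bystander, leave it alone
- brush: brush lying at the front right; a bystander, leave it alone
- horseshoe: steel horseshoe handle, about 110 mm, lying at the left; a bystander, leave it alone
There are look-alikes about, which are no part of the job. Leave any yellow look-alike of the press3 alone.

How it is judged:
By the outcome, as a careful person would: the job done as asked, in the order asked, and still so for the second after the job is handed in, with the robot touching nothing.
It also fails if it takes over 70 s, if anything falls off the work surface, if the arm or the gripper's body presses on something with over 40 N, if the wrist force passes 120 N, or if a joint passes its speed limit or range.

## Working session

There is one attempt and no reset: what is moved stays moved. The work goes in short steps, Python scripts to look and compute and a tool call to move; the robot and the scene stay as the last step left them, time stands still between calls to the robot, and variables do not carry over. Pictures are saved under pics/ and viewed, at most 10 in all, crops included, and the job is handed in when it is done.

Besides the shell and the picture viewer there is one more tool, called as name(argument=value, ...), one argument or row to a line, values as JSON. move_arm: Moves the arm, as the interface text tells. Its arguments: {"type":"object","properties":{"targets":{"type":"array","items":{"type":"object","properties":{"ax":{"type":"number"},"ay":{"type":"number"},"az":{"type":"number"},"tx":{"type":"number"},"ty":{"type":"number"},"tz":{"type":"number"},"claw":{"type":"number"}}}},"newtons":{"type":"number"}},"required":["targets"]}

```bash
mkdir -p pics; ls; python3 - <<'E'
from workcell import robot, imaging
import cv2,numpy as np
for n in("top","side"):
    d=imaging.get_image(n); cv2.imwrite(f"pics/{n}0.png",d["image"]); R=cv2.Rodrigues(np.array(d["rvec"]))[0]
    print(n,d["fx"],d["cx"],d["cy"],-R.T@np.array(d["tvec"]).ravel(),R[2])
s=robot.get_state();print(s,robot.nose_length)
E
```

```text
pics
top 443.05065654925005 315.32012343646295 239.54768048891336 [0.32719248 0.01530672 1.29234514] [ 0.10783884  0.00145804 -0.99416732]
side 454.103002226876 319.5119589868734 240.09420352956963 [ 0.21676936 -0.67853654  0.76412826] [ 0.25575274  0.68751147 -0.67964587]
{'time_s': 0.1, 'q': array([-1.30483646,  0.62920914,  0.03847102,  1.51827863, -0.02698194,
        0.99634979, -0.02000418]), 'dq': array([-0.00070693, -0.00452911,  0.0004067 , -0.0023738 ,  0.00050928,
        0.00014532, -0.00107158]), 'tau': array([ 2.12778956e-03, -5.64534009e+01,  1.22989174e+00, -1.93973207e+01,
        1.11757513e-02,  5.51772522e-03,  6.80051855e-06]), 'tcp_pos': array([0.21154999, 0.6141315 , 0.30310689]), 'tool_rot': array([-1.19650413e-04,  1.65127995e-01,  9.86271768e-01, -8.54810858e-04]), 'contact_force': array([-0.19952519, -0.06174255,  0.34652956]), 'moment': array([-0.02453745, -0.04450026,  0.09056256]), 'gripper_force': 0.0, 'width': 0.9974645532222821} 0.0726
```

View pics/top0.png

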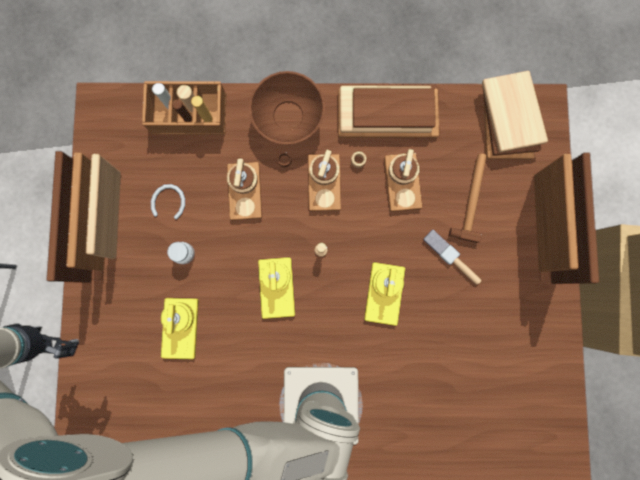

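View pics/side0.png

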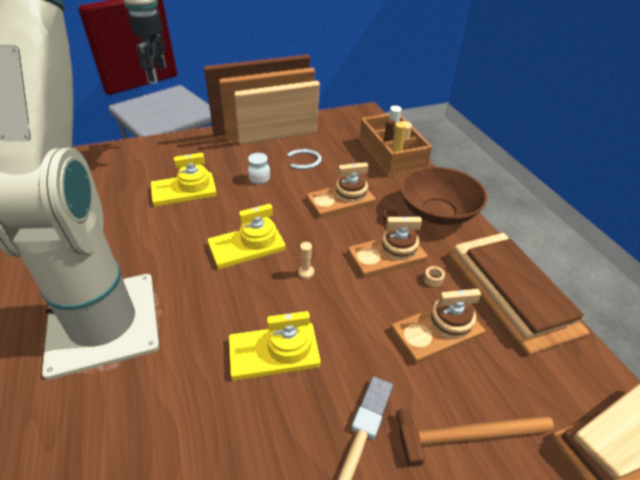

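The wooden presses are at top-view pixels (244,185), (324,178) and (404,178). The yellow ones at (180,325), (277,285) and (385,292) are look-alikes, so I leave them. The marker is at (321,250). Next I take an enlarged crop and measure the pale blobs.

```bash
cat > h.py <<'E'
import cv2,numpy as np
from workcell import robot, imaging
def ray(d,uv):
    K=np.array([[d["fx"],0,d["cx"]],[0,d["fy"],d["cy"]],[0,0,1]]);R=cv2.Rodrigues(np.array(d["rvec"],float))[0]
    c=-R.T@np.array(d["tvec"],float).ravel()
    return c,R.T@np.linalg.inv(K)@np.array([uv[0],uv[1],1.])
def onz(d,uv,z):
    c,r=ray(d,uv);return c+r*(z-c[2])/r[2]
def pale(im):
    hsv=cv2.cvtColor(im,cv2.COLOR_BGR2HSV)
    return cv2.inRange(hsv,(8,40,185),(28,150,255))
def blobs(d,amin=25):
    n,l,st,ce=cv2.connectedComponentsWithStats(pale(d["image"]))
    return [(st[i],ce[i],(l==i)) for i in range(1,n) if st[i][4]>=amin]
E
python3 - <<'E'
from h import *
for n,(x0,x1,y0,y1) in dict(top=(220,430,140,270),side=(290,490,150,360)).items():
    d=imaging.get_image(n)
    for s,c,m in blobs(d):
        if x0<c[0]<x1 and y0<c[1]<y1:
            r=cv2.minAreaRect(np.argwhere(m)[:,::-1].astype(np.float32))
            print(n,s,c.round(1),[np.round(v,1) for v in r],*[(z,onz(d,c,z).round(3)[:2]) for z in(.02,.096,.11)])
    im=d["image"][y0:y1,x0:x1]; k=3 if n=="top" else 2
    mk=cv2.cvtColor(pale(im),cv2.COLOR_GRAY2BGR)
    a=[cv2.resize(v,None,fx=k,fy=k,interpolation=cv2.INTER_CUBIC) for v in(im,mk)]
    cv2.imwrite(f"pics/{n}1.png",a[0] if n=="top" else np.hstack(a))
    if n=="top":cv2.imwrite("pics/top1.png",cv2.resize(np.vstack((im,mk)),None,fx=2.3,fy=2.3,interpolation=cv2.INTER_CUBIC))
E
```

```text
top [406 149  11  13  89] [410.9 155.1] [array([411.8, 155.1]), array([ 9.9, 11.8]), np.float64(9.5)] (0.02, array([ 0.717, -0.264])) (0.096, array([ 0.693, -0.247])) (0.11, array([ 0.689, -0.244]))
top [309 150  31  60 908] [325.6 185.8] [array([324. , 179.5]), array([59., 30.]), np.float64(90.0)] (0.02, array([ 0.624, -0.012])) (0.096, array([ 0.606, -0.011])) (0.11, array([ 0.603, -0.01 ]))
top [352 152  14  14  80] [358.5 158.1] [array([358.5, 158.5]), array([13., 13.]), np.float64(90.0)] (0.02, array([ 0.707, -0.109])) (0.096, array([ 0.684, -0.102])) (0.11, array([ 0.68 , -0.101]))
top [386 154  20  24 149] [391.9 161. ] [array([392.2, 162. ]), array([16.3, 25.5]), np.float64(25.6)] (0.02, array([ 0.699, -0.207])) (0.096, array([ 0.676, -0.194])) (0.11, array([ 0.672, -0.192]))
top [227 159  16  27 209] [234.9 171.6] [array([234. , 171.8]), array([13.7, 27.2]), np.float64(6.3)] (0.02, array([0.665, 0.254])) (0.096, array([0.645, 0.24 ])) (0.11, array([0.641, 0.237]))
top [229 162  32  57 801] [247.6 199. ] [array([244. , 190.2]), array([55.1, 30.5]), np.float64(87.1)] (0.02, ar
[... 3150 characters left out ...]
0)] (0.02, array([ 0.708, -0.11 ])) (0.096, array([ 0.658, -0.168])) (0.11, array([ 0.648, -0.178]))
side [441 289  40  10 258] [460.5 293.3] [array([460.6, 293. ]), array([ 7.6, 39. ]), np.float64(84.8)] (0.02, array([ 0.73, -0.18])) (0.096, array([ 0.677, -0.231])) (0.11, array([ 0.668, -0.241]))
side [434 308  43  32 256] [460.8 325.3] [array([454.1, 324.6]), array([43.3, 29.1]), np.float64(5.7)] (0.02, array([ 0.684, -0.254])) (0.096, array([ 0.636, -0.297])) (0.11, array([ 0.627, -0.305]))
side [402 323  31  26 567] [417.1 336.1] [array([416.9, 336.1]), array([30.2, 23.3]), np.float64(39.8)] (0.02, array([ 0.587, -0.249])) (0.096, array([ 0.549, -0.293])) (0.11, array([ 0.542, -0.301]))
```

View pics/top1.png

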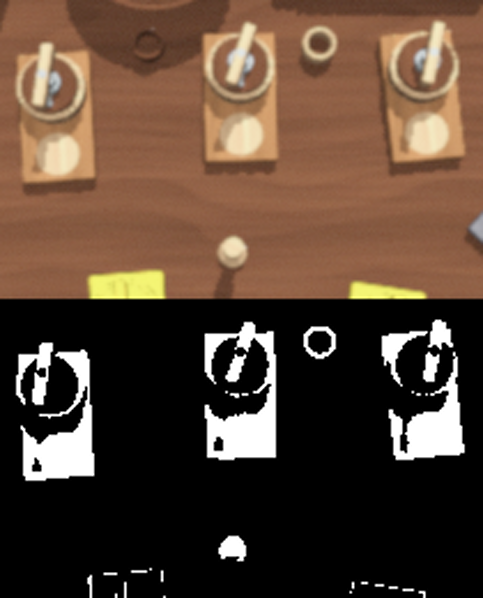

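View pics/side1.png

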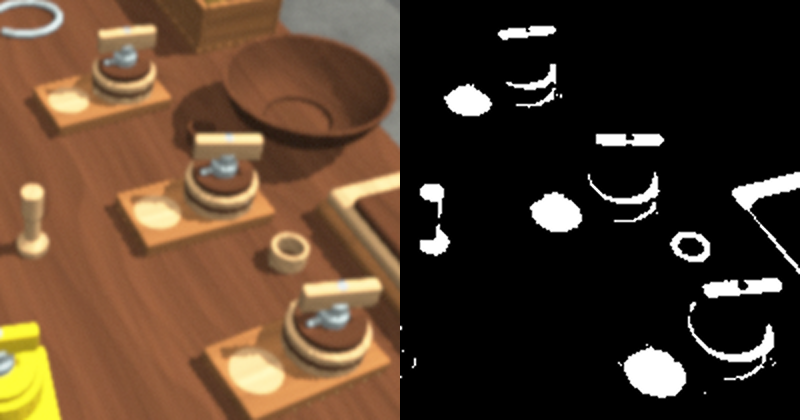

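The crops confirm three wooden presses with pale inlays and bars, and a pawn marker. In the side view the bar tops are clean blobs at (353,166), (404,220) and (460,293), and the inlays are at (324,200), (368,256) and (417,336). Bar-to-inlay distance comes out at 80–81 mm on all three, which matches the given 80 mm. Next: the bar angles and the marker position.

```bash
cat >> h.py <<'E'
def tri(d1,u1,d2,u2):
    (c1,r1),(c2,r2)=ray(d1,u1),ray(d2,u2)
    t=np.linalg.lstsq(np.stack((r1,-r2),1),c2-c1,rcond=None)[0]
    return c1+r1*t[0],c2+r2*t[1]
def tool():
    from scipy.spatial.transform import Rotation as Ro
    s=robot.get_state();q=s["tool_rot"];R=Ro.from_quat([q[1],q[2],q[3],q[0]]).as_matrix()
    return s,s["tcp_pos"],R
def bars(d):
    out=[]
    for s,c,m in blobs(d,60):
        p=np.argwhere(m)[:,::-1].astype(np.float32)
        if 330<c[0]<480 and s[2]>2.5*s[3]:
            w=np.array([onz(d,u,.11)[:2] for u in p],np.float32)
            vx,vy,x,y=cv2.fitLine(w,cv2.DIST_L2,0,.01,.01).ravel()
            t=(w-[x,y])@[vx,vy]
            out.append((c,x,y,np.degrees(np.arctan2(vy,vx)),np.ptp(t)))
    return out
E
python3 - <<'E'
from h import *
t,s=imaging.get_image("top"),imaging.get_image("side")
for b in bars(s):print("bar side",np.round(b,3) if 0 else [np.round(v,3) for v in b])
# top bar ends from crop pixels (bar centreline, px/2.3)
for n,e in dict(A=((46,45),(39,104)),B=((246,26),(232,82)),C=((438,24),(427,82))).items():
    p=[onz(t,(x/2.3+220-.3,y/2.3+140-.3),.11)[:2] for x,y in e]
    v=p[0]-p[1];print(n,(p[0]+p[1]).round(3)/2,np.degrees(np.arctan2(v[1],v[0])),np.linalg.norm(v))
print("marker head tri",tri(t,(320.8,247.9),s,(306.2,246.)), "foot side",onz(s,(306.6,272.5),.004),"top@.088",onz(t,(320.8,248),.088))
_,p,R=tool();print(p,R.round(3))
E
```

```text
bar side [array([352.814, 165.636]), np.float32(0.639), np.float32(0.223), np.float32(-7.637), np.float32(0.075)]
bar side [array([404.238, 219.503]), np.float32(0.666), np.float32(-0.012), np.float32(-18.1), np.float32(0.075)]
bar side [array([460.508, 293.349]), np.float32(0.668), np.float32(-0.241), np.float32(-12.154), np.float32(0.077)]
A [0.64   0.2285] -5.357460498651398 0.07195846671256248
B [ 0.6655 -0.005 ] -13.619396692391353 0.07029741616903597
C [ 0.6675 -0.235 ] -11.523613042089371 0.07220813607252707
marker head tri (array([0.43537898, 0.00198953, 0.08326491]), array([0.43909942, 0.00111545, 0.08360744])) foot side [ 0.43857585 -0.00311791  0.004     ] top@.088 [0.43468139 0.00204111 0.088     ]
[0.21166736 0.61442606 0.30359489] [[-0.945  0.326 -0.   ]
 [ 0.326  0.945 -0.001]
 [-0.    -0.001 -1.   ]]
```

move_arm(
  targets=[
    {"az": -6,"claw": 100},
    {"az": -6},
    {"tx": -0.0337,"ty": -0.0238},
    {"tx": -0.0337,"ty": -0.0238},
    {"tx": -0.0337,"ty": -0.0238},
    {"tx": -0.0337,"ty": -0.0238},
    {"tx": -0.0337,"ty": -0.0238},
    {"tx": -0.0337,"ty": -0.0238},
  ],
  newtons=60,
)

```text
$.targets[0]: bad value
```

move_arm(
  targets=[
    {"tx": -0.0337,"ty": -0.0238},
    {"tx": -0.0337,"ty": -0.0238},
    {"tx": -0.0337,"ty": -0.0238},
    {"tx": -0.0337,"ty": -0.0238},
    {"tx": -0.0337,"ty": -0.0238},
    {"tx": -0.0337,"ty": -0.0238},
    {"tx": -0.0337,"ty": -0.0238},
    {"tx": -0.0337,"ty": -0.0238},
  ],
)

```text
$.targets[0]: bad value
```

move_arm(
  targets=[
    {"tz": 0.02},
    {"tz": 0.02},
    {"tz": 0.0},
  ],
)

```text
$.targets[0]: bad value
```

move_arm(
  targets=[
    {"ax": 0,"ay": 0,"az": -6,"tx": 0,"ty": 0,"tz": 0,"claw": 100},
    {"ax": 0,"ay": 0,"az": -6,"tx": 0,"ty": 0,"tz": 0,"claw": 100},
    {"ax": 0,"ay": 0,"az": 0,"tx": -0.0337,"ty": -0.0238,"tz": 0,"claw": 100},
    {"ax": 0,"ay": 0,"az": 0,"tx": -0.0337,"ty": -0.0238,"tz": 0,"claw": 100},
    {"ax": 0,"ay": 0,"az": 0,"tx": -0.0337,"ty": -0.0238,"tz": 0,"claw": 100},
    {"ax": 0,"ay": 0,"az": 0,"tx": -0.0337,"ty": -0.0238,"tz": 0,"claw": 100},
    {"ax": 0,"ay": 0,"az": 0,"tx": -0.0337,"ty": -0.0238,"tz": 0,"claw": 100},
    {"ax": 0,"ay": 0,"az": 0,"tx": -0.0337,"ty": -0.0238,"tz": 0,"claw": 100},
  ],
  newtons=60,
)

```text
time_s: 0.97
tcp_pos: [0.3962, 0.4466, 0.304]
tool_rot: [0.0, 0.061, 0.998, 0.0]
contact_force: [1.7, 0.7, 0.3]
width: 1.002
gripper_force: 0.0
```

move_arm(
  targets=[
    {"ax": 0,"ay": 0,"az": 0,"tx": -0.0337,"ty": -0.0238,"tz": 0,"claw": 100},
    {"ax": 0,"ay": 0,"az": 0,"tx": -0.0337,"ty": -0.0238,"tz": 0,"claw": 100},
    {"ax": 0,"ay": 0,"az": 0,"tx": -0.0337,"ty": -0.0238,"tz": 0,"claw": 100},
    {"ax": 0,"ay": 0,"az": 0,"tx": -0.0337,"ty": -0.0238,"tz": 0,"claw": 100},
    {"ax": 0,"ay": 0,"az": 0,"tx": -0.0337,"ty": -0.0238,"tz": 0,"claw": 100},
    {"ax": 0,"ay": 0,"az": 0,"tx": -0.0337,"ty": -0.0238,"tz": 0,"claw": 100},
    {"ax": 0,"ay": 0,"az": 0,"tx": -0.0337,"ty": -0.0238,"tz": 0,"claw": 100},
    {"ax": 0,"ay": 0,"az": 0,"tx": -0.0337,"ty": -0.0238,"tz": 0,"claw": 100},
  ],
)

```text
time_s: 1.63
tcp_pos: [0.6406, 0.2246, 0.304]
tool_rot: [-0.0, 0.061, 0.998, 0.0]
contact_force: [0.4, 0.7, -0.6]
width: 1.002
gripper_force: 0.0
```

move_arm(
  targets=[
    {"ax": 0,"ay": 0,"az": 0,"tx": 0,"ty": 0,"tz": 0.03,"claw": 75},
    {"ax": 0,"ay": 0,"az": 0,"tx": 0,"ty": 0,"tz": 0.03,"claw": 75},
    {"ax": 0,"ay": 0,"az": 0,"tx": 0,"ty": 0,"tz": 0,"claw": 75},
    {"ax": 0,"ay": 0,"az": 0,"tx": 0,"ty": 0,"tz": 0,"claw": 75},
  ],
)

```text
time_s: 1.97
tcp_pos: [0.6382, 0.2262, 0.2424]
tool_rot: [-0.002, 0.061, 0.998, -0.001]
contact_force: [-0.2, 0.5, 0.8]
width: 0.751
gripper_force: 0.0
```

```bash
python3 - <<'E'
from h import *
s,p,R=tool();print(p,s["q"].round(2),s["moment"],s["tau"][6],s["width"],np.degrees(np.arctan2(R[1,0],R[0,0])))
v=R.T@(np.array([.640,.226,.158])-p);print("to go",v.round(4))
a,b=imaging.get_image("top")["image"][140:240,190:300],imaging.get_image("side")["image"][90:240,280:440]
cv2.imwrite("pics/c2.png",np.hstack((cv2.resize(a,(396,360)),cv2.resize(b,(384,360)))))
E
```

```text
[0.63817386 0.22620755 0.24240981] [-0.37  0.73 -0.02  1.49  0.01  0.92  1.06] [ 0.04064512 -0.02137963 -0.0013166 ] -0.0018357070803176612 0.7508456368968521 173.0070982726641
to go [-0.0022  0.0002  0.0844]
```

View pics/c2.png

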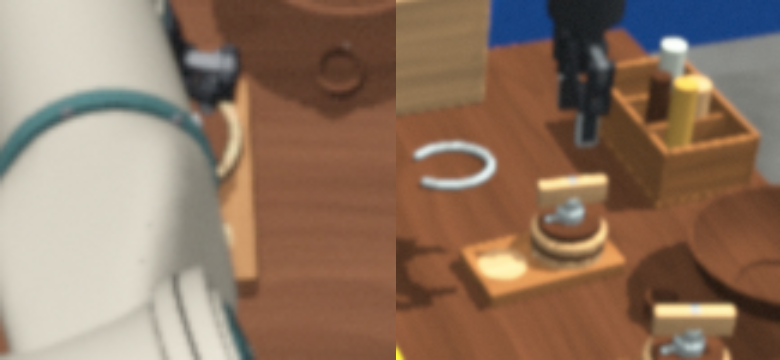

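The fingers straddle the bar, with the pads above it in the side view and the yaw aligned. I go down and close.

move_arm(
  targets=[
    {"ax": 0,"ay": 0,"az": 0,"tx": -0.002,"ty": 0,"tz": 0.028,"claw": 75},
    {"ax": 0,"ay": 0,"az": 0,"tx": 0,"ty": 0,"tz": 0.028,"claw": 75},
    {"ax": 0,"ay": 0,"az": 0,"tx": 0,"ty": 0,"tz": 0.028,"claw": 75},
    {"ax": 0,"ay": 0,"az": 0,"tx": 0,"ty": 0,"tz": 0,"claw": 30},
    {"ax": 0,"ay": 0,"az": 0,"tx": 0,"ty": 0,"tz": 0,"claw": 5},
    {"ax": 0,"ay": 0,"az": 0,"tx": 0,"ty": 0,"tz": 0,"claw": 5},
    {"ax": 0,"ay": 0,"az": 0,"tx": 0,"ty": 0,"tz": 0,"claw": 5},
    {"ax": 0,"ay": 0,"az": 0,"tx": 0,"ty": 0,"tz": 0,"claw": 5},
  ],
)

```text
time_s: 2.73
tcp_pos: [0.643, 0.2274, 0.1632]
tool_rot: [0.003, 0.061, 0.998, 0.002]
contact_force: [0.0, 0.6, 6.4]
width: 0.144
gripper_force: 60.4
```

```bash
cat > m.py <<'E'
from h import *
s,p,R=tool();print(p.round(4),"yaw",np.degrees(np.arctan2(R[1,0],R[0,0])).round(2),"M",s["moment"].round(3),"tau7",s["tau"][6].round(3),"F",s["contact_force"].round(1),"w",round(s["width"]*85,1),s["gripper_force"],"q7",s["q"][6].round(2))
E
python3 m.py
```

```text
[0.643  0.2274 0.1632] yaw 173.01 M [ 0.343  0.088 -0.027] tau7 0.014 F [0.  0.6 6.4] w 12.2 60.36161489933875 q7 1.05
```

move_arm(
  targets=[
    {"ax": 0,"ay": 0,"az": 3,"tx": 0,"ty": 0,"tz": 0,"claw": 5},
    {"ax": 0,"ay": 0,"az": 3,"tx": 0,"ty": 0,"tz": 0,"claw": 5},
    {"ax": 0,"ay": 0,"az": 0,"tx": 0,"ty": 0,"tz": 0,"claw": 5},
    {"ax": 0,"ay": 0,"az": 0,"tx": 0,"ty": 0,"tz": 0,"claw": 5},
  ],
)

```text
time_s: 3.07
tcp_pos: [0.6429, 0.2272, 0.1632]
tool_rot: [0.002, 0.113, 0.994, 0.002]
contact_force: [0.2, 0.7, 6.9]
width: 0.149
gripper_force: 60.6
```

```bash
python3 m.py
```

```text
[0.6429 0.2272 0.1632] yaw 167.0 M [0.058 0.17  0.015] tau7 -0.027 F [0.2 0.7 6.9] w 12.7 60.64626300762029 q7 0.97
```

move_arm(
  targets=[
    {"ax": 0,"ay": 0,"az": 3,"tx": 0,"ty": 0,"tz": 0,"claw": 5},
    {"ax": 0,"ay": 0,"az": 3,"tx": 0,"ty": 0,"tz": 0,"claw": 5},
    {"ax": 0,"ay": 0,"az": 0,"tx": 0,"ty": 0,"tz": 0,"claw": 5},
  ],
)

```text
time_s: 3.32
tcp_pos: [0.6428, 0.227, 0.1632]
tool_rot: [0.002, 0.166, 0.986, 0.001]
contact_force: [-1.0, 0.6, 7.0]
width: 0.148
gripper_force: 60.7
```

```bash
python3 m.py
```

```text
[0.6428 0.227  0.1632] yaw 160.88 M [-0.089  0.186  0.001] tau7 -0.348 F [-1.   0.6  7. ] w 12.6 60.71502067457914 q7 0.89
```

move_arm(
  targets=[
    {"ax": 0,"ay": 0,"az": 0,"tx": 0,"ty": 0,"tz": 0,"claw": 5},
    {"ax": 0,"ay": 0,"az": 0,"tx": 0,"ty": 0,"tz": 0,"claw": 5},
  ],
)

```text
time_s: 3.48
tcp_pos: [0.6428, 0.227, 0.1632]
tool_rot: [0.002, 0.165, 0.986, 0.001]
contact_force: [0.1, 0.4, 6.9]
width: 0.149
gripper_force: 60.7
```

```bash
python3 m.py
```

```text
[0.6428 0.227  0.1632] yaw 161.0 M [ 0.033  0.199 -0.038] tau7 0.012 F [0.1 0.4 6.9] w 12.7 60.71214900541236 q7 0.9
```

move_arm(
  targets=[
    {"ax": 0,"ay": 0,"az": 3,"tx": 0,"ty": 0,"tz": 0,"claw": 5},
    {"ax": 0,"ay": 0,"az": 3,"tx": 0,"ty": 0,"tz": 0,"claw": 5},
    {"ax": 0,"ay": 0,"az": 0,"tx": 0,"ty": 0,"tz": 0,"claw": 5},
    {"ax": 0,"ay": 0,"az": 0,"tx": 0,"ty": 0,"tz": 0,"claw": 5},
  ],
)

```text
time_s: 3.82
tcp_pos: [0.6427, 0.2268, 0.1632]
tool_rot: [0.002, 0.216, 0.976, 0.001]
contact_force: [-0.8, -0.6, 8.2]
width: 0.146
gripper_force: 60.7
```

```bash
python3 m.py
```

```text
[0.6427 0.2268 0.1632] yaw 155.04 M [-0.091  0.279  0.178] tau7 -0.219 F [-0.8 -0.6  8.2] w 12.4 60.70540479302508 q7 0.82
```

move_arm(
  targets=[
    {"ax": 0,"ay": 0,"az": 1.5,"tx": 0,"ty": 0,"tz": 0,"claw": 5},
    {"ax": 0,"ay": 0,"az": 1.5,"tx": 0,"ty": 0,"tz": 0,"claw": 5},
    {"ax": 0,"ay": 0,"az": 0,"tx": 0,"ty": 0,"tz": 0,"claw": 5},
    {"ax": 0,"ay": 0,"az": 0,"tx": 0,"ty": 0,"tz": 0,"claw": 5},
  ],
)

```text
time_s: 4.15
tcp_pos: [0.6427, 0.2267, 0.1632]
tool_rot: [0.002, 0.241, 0.97, 0.001]
contact_force: [-0.3, 0.2, 6.5]
width: 0.145
gripper_force: 60.8
```

```bash
python3 m.py
```

```text
[0.6427 0.2267 0.1632] yaw 152.07 M [-0.142  0.292  0.304] tau7 -0.321 F [-0.3  0.2  6.5] w 12.4 60.81098483373353 q7 0.78
```

move_arm(
  targets=[
    {"ax": 0,"ay": 0,"az": 1.5,"tx": 0,"ty": 0,"tz": 0,"claw": 5},
    {"ax": 0,"ay": 0,"az": 1.5,"tx": 0,"ty": 0,"tz": 0,"claw": 5},
    {"ax": 0,"ay": 0,"az": 0,"tx": 0,"ty": 0,"tz": 0,"claw": 5},
    {"ax": 0,"ay": 0,"az": 0,"tx": 0,"ty": 0,"tz": 0,"claw": 5},
  ],
)

```text
time_s: 4.48
tcp_pos: [0.6426, 0.2266, 0.1632]
tool_rot: [0.002, 0.267, 0.964, 0.001]
contact_force: [-2.1, -0.2, 7.8]
width: 0.149
gripper_force: 60.8
```

```bash
python3 m.py
```

```text
[0.6426 0.2266 0.1632] yaw 149.07 M [-0.201  0.326  0.288] tau7 -0.322 F [-2.1 -0.2  7.8] w 12.6 60.830417968518304 q7 0.74
```

move_arm(
  targets=[
    {"ax": 0,"ay": 0,"az": 1,"tx": 0,"ty": 0,"tz": 0,"claw": 5},
    {"ax": 0,"ay": 0,"az": 1,"tx": 0,"ty": 0,"tz": 0,"claw": 5},
    {"ax": 0,"ay": 0,"az": 0,"tx": 0,"ty": 0,"tz": 0,"claw": 5},
    {"ax": 0,"ay": 0,"az": 0,"tx": 0,"ty": 0,"tz": 0,"claw": 5},
  ],
)

```text
time_s: 4.82
tcp_pos: [0.6426, 0.2265, 0.1632]
tool_rot: [0.002, 0.283, 0.959, 0.001]
contact_force: [-1.8, -0.6, 8.6]
width: 0.147
gripper_force: 60.9
```

```bash
python3 m.py
```

```text
[0.6426 0.2265 0.1632] yaw 147.07 M [-0.194  0.367  0.345] tau7 -0.343 F [-1.8 -0.6  8.6] w 12.5 60.8707352447891 q7 0.71
```

move_arm(
  targets=[
    {"ax": 0,"ay": 0,"az": 0,"tx": 0,"ty": 0,"tz": 0,"claw": 40},
    {"ax": 0,"ay": 0,"az": 0,"tx": 0,"ty": 0,"tz": 0,"claw": 75},
    {"ax": 0,"ay": 0,"az": 0,"tx": 0,"ty": 0,"tz": 0,"claw": 75},
    {"ax": 0,"ay": 0,"az": 0,"tx": 0,"ty": 0,"tz": -0.03,"claw": 75},
    {"ax": 0,"ay": 0,"az": 0,"tx": 0,"ty": 0,"tz": -0.03,"claw": 75},
    {"ax": 0,"ay": 0,"az": 0,"tx": 0,"ty": 0,"tz": -0.03,"claw": 75},
    {"ax": 0,"ay": 0,"az": 0,"tx": 0,"ty": 0,"tz": -0.02,"claw": 75},
    {"ax": 0,"ay": 0,"az": 0,"tx": 0,"ty": 0,"tz": 0,"claw": 75},
  ],
)

```text
time_s: 5.48
tcp_pos: [0.6437, 0.2265, 0.2753]
tool_rot: [0.004, 0.284, 0.959, 0.003]
contact_force: [0.2, 0.7, 0.0]
width: 0.752
gripper_force: 0.0
```

```bash
python3 m.py; python3 -c "
from h import *
for b in bars(imaging.get_image('side')):print([np.round(v,3) for v in b])"
```

```text
[0.6437 0.2265 0.2753] yaw 146.97 M [ 0.007 -0.099  0.043] tau7 -0.021 F [0.2 0.7 0. ] w 63.9 0.0 q7 0.7
[array([353.14 , 165.426]), np.float32(0.64), np.float32(0.224), np.float32(-33.635), np.float32(0.075)]
[array([404.152, 219.554]), np.float32(0.666), np.float32(-0.012), np.float32(-17.871), np.float32(0.075)]
[array([460.441, 293.349]), np.float32(0.667), np.float32(-0.241), np.float32(-12.326), np.float32(0.077)]
```

Press A is firm: its bar followed the tool to −33.6°. On to the middle press, B.

move_arm(
  targets=[
    {"ax": 0,"ay": 0,"az": -7.1,"tx": 0,"ty": 0,"tz": 0,"claw": 75},
    {"ax": 0,"ay": 0,"az": -7.1,"tx": 0,"ty": 0,"tz": 0,"claw": 75},
    {"ax": 0,"ay": 0,"az": 0,"tx": -0.0157,"ty": -0.0362,"tz": 0,"claw": 75},
    {"ax": 0,"ay": 0,"az": 0,"tx": -0.0157,"ty": -0.0362,"tz": 0,"claw": 75},
    {"ax": 0,"ay": 0,"az": 0,"tx": -0.0157,"ty": -0.0362,"tz": 0,"claw": 75},
    {"ax": 0,"ay": 0,"az": 0,"tx": -0.0157,"ty": -0.0362,"tz": 0,"claw": 75},
    {"ax": 0,"ay": 0,"az": 0,"tx": -0.0157,"ty": -0.0362,"tz": 0,"claw": 75},
    {"ax": 0,"ay": 0,"az": 0,"tx": -0.0157,"ty": -0.0362,"tz": 0,"claw": 75},
  ],
)

```text
time_s: 6.2
tcp_pos: [0.6594, -0.0118, 0.2682]
tool_rot: [-0.002, 0.163, 0.987, -0.0]
contact_force: [0.1, 0.2, 1.0]
width: 0.749
gripper_force: 0.0
```

move_arm(
  targets=[
    {"ax": 0,"ay": 0,"az": -0.7,"tx": 0,"ty": 0,"tz": 0.02,"claw": 75},
    {"ax": 0,"ay": 0,"az": 0,"tx": 0,"ty": 0,"tz": 0,"claw": 75},
    {"ax": 0,"ay": 0,"az": 0,"tx": 0,"ty": 0,"tz": 0,"claw": 75},
  ],
)

```text
time_s: 6.45
tcp_pos: [0.659, -0.01, 0.2476]
tool_rot: [-0.003, 0.158, 0.987, 0.0]
contact_force: [-0.4, 0.4, 0.4]
width: 0.75
gripper_force: 0.0
```

```bash
python3 m.py; python3 -c "
from h import *
s,p,R=tool();print((R.T@(np.array([.666,-.009,.158])-p)).round(4),R[:,2])"
```

```text
[ 0.659  -0.01    0.2476] yaw 161.83 M [ 0.002  0.024 -0.021] tau7 0.025 F [-0.4  0.4  0.4] w 63.7 0.0 q7 1.26
[-0.0068  0.0032  0.0896] [-4.95494068e-03  9.29366326e-04 -9.99987292e-01]
```

move_arm(
  targets=[
    {"ax": 0,"ay": 0,"az": 0,"tx": -0.0068,"ty": 0.003,"tz": 0.029,"claw": 75},
    {"ax": 0,"ay": 0,"az": 0,"tx": 0,"ty": 0,"tz": 0.03,"claw": 75},
    {"ax": 0,"ay": 0,"az": 0,"tx": 0,"ty": 0,"tz": 0.029,"claw": 75},
    {"ax": 0,"ay": 0,"az": 0,"tx": 0,"ty": 0,"tz": 0,"claw": 30},
    {"ax": 0,"ay": 0,"az": 0,"tx": 0,"ty": 0,"tz": 0,"claw": 5},
    {"ax": 0,"ay": 0,"az": 0,"tx": 0,"ty": 0,"tz": 0,"claw": 5},
    {"ax": 0,"ay": 0,"az": 0,"tx": 0,"ty": 0,"tz": 0,"claw": 5},
    {"ax": 0,"ay": 0,"az": 0,"tx": 0,"ty": 0,"tz": 0,"claw": 5},
  ],
)

```text
time_s: 7.12
tcp_pos: [0.6692, -0.0087, 0.1645]
tool_rot: [0.002, 0.157, 0.988, 0.001]
contact_force: [0.6, 0.4, 3.3]
width: 0.149
gripper_force: 59.9
```

```bash
python3 m.py
```

```text
[ 0.6692 -0.0087  0.1645] yaw 161.91 M [ 0.165 -0.048 -0.022] tau7 -0.016 F [0.6 0.4 3.3] w 12.7 59.893648624420166 q7 1.26
```

move_arm(
  targets=[
    {"ax": 0,"ay": 0,"az": 2.5,"tx": 0,"ty": 0,"tz": 0,"claw": 5},
    {"ax": 0,"ay": 0,"az": 2.5,"tx": 0,"ty": 0,"tz": 0,"claw": 5},
    {"ax": 0,"ay": 0,"az": 0,"tx": 0,"ty": 0,"tz": 0,"claw": 5},
    {"ax": 0,"ay": 0,"az": 0,"tx": 0,"ty": 0,"tz": 0,"claw": 5},
  ],
)

```text
time_s: 7.45
tcp_pos: [0.6692, -0.0089, 0.1645]
tool_rot: [0.002, 0.2, 0.98, 0.001]
contact_force: [-0.9, 1.2, 7.0]
width: 0.148
gripper_force: 60.3
```

```bash
python3 m.py
```

```text
[ 0.6692 -0.0089  0.1645] yaw 156.94 M [0.117 0.126 0.   ] tau7 -0.026 F [-0.9  1.2  7. ] w 12.6 60.30301809310913 q7 1.19
```

move_arm(
  targets=[
    {"ax": 0,"ay": 0,"az": 2.5,"tx": 0,"ty": 0,"tz": 0,"claw": 5},
    {"ax": 0,"ay": 0,"az": 2.5,"tx": 0,"ty": 0,"tz": 0,"claw": 5},
    {"ax": 0,"ay": 0,"az": 0,"tx": 0,"ty": 0,"tz": 0,"claw": 5},
    {"ax": 0,"ay": 0,"az": 0,"tx": 0,"ty": 0,"tz": 0,"claw": 5},
  ],
)

```text
time_s: 7.78
tcp_pos: [0.6691, -0.0091, 0.1645]
tool_rot: [0.002, 0.242, 0.97, 0.001]
contact_force: [-1.2, -0.4, 5.9]
width: 0.149
gripper_force: 60.4
```

```bash
python3 m.py
```

```text
[ 0.6691 -0.0091  0.1645] yaw 151.94 M [ 0.076  0.212 -0.038] tau7 -0.021 F [-1.2 -0.4  5.9] w 12.7 60.38310527801514 q7 1.13
```

move_arm(
  targets=[
    {"ax": 0,"ay": 0,"az": 2.5,"tx": 0,"ty": 0,"tz": 0,"claw": 5},
    {"ax": 0,"ay": 0,"az": 2.5,"tx": 0,"ty": 0,"tz": 0,"claw": 5},
    {"ax": 0,"ay": 0,"az": 0,"tx": 0,"ty": 0,"tz": 0,"claw": 5},
    {"ax": 0,"ay": 0,"az": 0,"tx": 0,"ty": 0,"tz": 0,"claw": 5},
  ],
)

```text
time_s: 8.12
tcp_pos: [0.669, -0.0092, 0.1644]
tool_rot: [0.002, 0.285, 0.959, 0.001]
contact_force: [-0.4, -0.3, 6.9]
width: 0.15
gripper_force: 60.4
```

```bash
python3 m.py
```

```text
[ 0.669  -0.0092  0.1644] yaw 146.94 M [0.057 0.178 0.031] tau7 -0.022 F [-0.4 -0.3  6.9] w 12.7 60.42119264602661 q7 1.06
```

move_arm(
  targets=[
    {"ax": 0,"ay": 0,"az": 2.5,"tx": 0,"ty": 0,"tz": 0,"claw": 5},
    {"ax": 0,"ay": 0,"az": 2.5,"tx": 0,"ty": 0,"tz": 0,"claw": 5},
    {"ax": 0,"ay": 0,"az": 0,"tx": 0,"ty": 0,"tz": 0,"claw": 5},
    {"ax": 0,"ay": 0,"az": 0,"tx": 0,"ty": 0,"tz": 0,"claw": 5},
  ],
)

```text
time_s: 8.45
tcp_pos: [0.6689, -0.0094, 0.1645]
tool_rot: [0.002, 0.326, 0.945, 0.001]
contact_force: [-0.9, -0.4, 7.3]
width: 0.144
gripper_force: 60.5
```

```bash
python3 m.py
```

```text
[ 0.6689 -0.0094  0.1645] yaw 141.93 M [-0.098  0.259  0.006] tau7 -0.023 F [-0.9 -0.4  7.3] w 12.3 60.460606813430786 q7 1.0
```

move_arm(
  targets=[
    {"ax": 0,"ay": 0,"az": 2.5,"tx": 0,"ty": 0,"tz": 0,"claw": 5},
    {"ax": 0,"ay": 0,"az": 2.5,"tx": 0,"ty": 0,"tz": 0,"claw": 5},
    {"ax": 0,"ay": 0,"az": 0,"tx": 0,"ty": 0,"tz": 0,"claw": 5},
    {"ax": 0,"ay": 0,"az": 0,"tx": 0,"ty": 0,"tz": 0,"claw": 5},
  ],
)

```text
time_s: 8.78
tcp_pos: [0.6688, -0.0095, 0.1645]
tool_rot: [0.002, 0.367, 0.93, 0.0]
contact_force: [-1.7, -0.7, 7.3]
width: 0.145
gripper_force: 60.5
```

```bash
python3 m.py
```

```text
[ 0.6688 -0.0095  0.1645] yaw 136.93 M [-0.103  0.352 -0.063] tau7 -0.024 F [-1.7 -0.7  7.3] w 12.3 60.50576448440552 q7 0.93
```

move_arm(
  targets=[
    {"ax": 0,"ay": 0,"az": 2.5,"tx": 0,"ty": 0,"tz": 0,"claw": 5},
    {"ax": 0,"ay": 0,"az": 2.5,"tx": 0,"ty": 0,"tz": 0,"claw": 5},
    {"ax": 0,"ay": 0,"az": 0,"tx": 0,"ty": 0,"tz": 0,"claw": 5},
    {"ax": 0,"ay": 0,"az": 0,"tx": 0,"ty": 0,"tz": 0,"claw": 5},
  ],
)

```text
time_s: 9.12
tcp_pos: [0.6687, -0.0097, 0.1644]
tool_rot: [0.001, 0.407, 0.913, 0.0]
contact_force: [-0.8, -0.2, 8.3]
width: 0.146
gripper_force: 60.6
```

```bash
python3 m.py
```

```text
[ 0.6687 -0.0097  0.1644] yaw 131.92 M [-0.099  0.414 -0.042] tau7 -0.025 F [-0.8 -0.2  8.3] w 12.4 60.55674076080322 q7 0.86
```

Turned 30° with no resistance, which is more than the maximum free play, so B is slack. I run it on.

move_arm(
  targets=[
    {"ax": 0,"ay": 0,"az": 4,"tx": 0,"ty": 0,"tz": 0,"claw": 5},
    {"ax": 0,"ay": 0,"az": 4,"tx": 0,"ty": 0,"tz": 0,"claw": 5},
    {"ax": 0,"ay": 0,"az": 4,"tx": 0,"ty": 0,"tz": 0,"claw": 5},
    {"ax": 0,"ay": 0,"az": 4,"tx": 0,"ty": 0,"tz": 0,"claw": 5},
    {"ax": 0,"ay": 0,"az": 4,"tx": 0,"ty": 0,"tz": 0,"claw": 5},
    {"ax": 0,"ay": 0,"az": 4,"tx": 0,"ty": 0,"tz": 0,"claw": 5},
    {"ax": 0,"ay": 0,"az": 0,"tx": 0,"ty": 0,"tz": 0,"claw": 5},
    {"ax": 0,"ay": 0,"az": 0,"tx": 0,"ty": 0,"tz": 0,"claw": 5},
  ],
)

```text
time_s: 9.78
tcp_pos: [0.668, -0.0102, 0.1644]
tool_rot: [0.001, 0.588, 0.809, 0.0]
contact_force: [-3.0, -2.8, 9.2]
width: 0.143
gripper_force: 60.9
```

```bash
python3 m.py
```

```text
[ 0.668  -0.0102  0.1644] yaw 107.91 M [-0.313  0.829 -0.021] tau7 -0.053 F [-3.  -2.8  9.2] w 12.2 60.850451588630676 q7 0.55
```

move_arm(
  targets=[
    {"ax": 0,"ay": 0,"az": 0,"tx": 0,"ty": 0,"tz": 0,"claw": 40},
    {"ax": 0,"ay": 0,"az": 0,"tx": 0,"ty": 0,"tz": 0,"claw": 75},
    {"ax": 0,"ay": 0,"az": 0,"tx": 0,"ty": 0,"tz": 0,"claw": 75},
    {"ax": 0,"ay": 0,"az": 0,"tx": 0,"ty": 0,"tz": -0.03,"claw": 75},
    {"ax": 0,"ay": 0,"az": 0,"tx": 0,"ty": 0,"tz": -0.03,"claw": 75},
    {"ax": 0,"ay": 0,"az": 0,"tx": 0,"ty": 0,"tz": -0.03,"claw": 75},
    {"ax": 0,"ay": 0,"az": 0,"tx": 0,"ty": 0,"tz": 0,"claw": 75},
    {"ax": 0,"ay": 0,"az": 0,"tx": 0,"ty": 0,"tz": 0,"claw": 75},
  ],
)

```text
time_s: 10.45
tcp_pos: [0.669, -0.0092, 0.2541]
tool_rot: [0.002, 0.588, 0.809, 0.001]
contact_force: [-0.4, 0.5, -1.5]
width: 0.753
gripper_force: 0.0
```

```bash
python3 m.py; python3 -c "
from h import *
for b in bars(imaging.get_image('side')):print([np.round(v,3) for v in b])"
```

```text
[ 0.669  -0.0092  0.2541] yaw 107.92 M [-0.022 -0.006  0.015] tau7 -0.015 F [-0.4  0.5 -1.5] w 64.0 0.0 q7 0.51
[array([353.076, 165.447]), np.float32(0.639), np.float32(0.224), np.float32(-33.129), np.float32(0.075)]
[array([412.677, 256.092]), np.float32(0.629), np.float32(-0.122), np.float32(7.52), np.float32(0.06)]
[array([460.34 , 293.354]), np.float32(0.667), np.float32(-0.241), np.float32(-12.295), np.float32(0.077)]
```

move_arm(
  targets=[
    {"ax": 0,"ay": 0,"az": -7,"tx": 0,"ty": 0,"tz": 0,"claw": 75},
    {"ax": 0,"ay": 0,"az": -7,"tx": 0,"ty": 0,"tz": 0,"claw": 75},
    {"ax": 0,"ay": 0,"az": -7,"tx": 0,"ty": 0,"tz": 0,"claw": 75},
    {"ax": 0,"ay": 0,"az": -7,"tx": 0,"ty": 0,"tz": 0,"claw": 75},
    {"ax": 0,"ay": 0,"az": -7,"tx": 0,"ty": 0,"tz": 0,"claw": 75},
    {"ax": 0,"ay": 0,"az": -7,"tx": 0,"ty": 0,"tz": 0,"claw": 75},
    {"ax": 0,"ay": 0,"az": -7,"tx": 0,"ty": 0,"tz": 0,"claw": 75},
    {"ax": 0,"ay": 0,"az": -7,"tx": 0,"ty": 0,"tz": 0,"claw": 75},
  ],
)

```text
time_s: 11.17
tcp_pos: [0.6669, -0.009, 0.2499]
tool_rot: [-0.002, 0.137, 0.991, -0.0]
contact_force: [-0.0, 0.3, 0.2]
width: 0.751
gripper_force: 0.0
```

move_arm(
  targets=[
    {"ax": 0,"ay": 0,"az": -3.8,"tx": 0,"ty": 0,"tz": 0,"claw": 75},
    {"ax": 0,"ay": 0,"az": 0,"tx": -0.008,"ty": -0.0373,"tz": 0,"claw": 75},
    {"ax": 0,"ay": 0,"az": 0,"tx": -0.008,"ty": -0.0373,"tz": 0,"claw": 75},
    {"ax": 0,"ay": 0,"az": 0,"tx": -0.008,"ty": -0.0373,"tz": 0,"claw": 75},
    {"ax": 0,"ay": 0,"az": 0,"tx": -0.008,"ty": -0.0373,"tz": 0,"claw": 75},
    {"ax": 0,"ay": 0,"az": 0,"tx": -0.008,"ty": -0.0373,"tz": 0,"claw": 75},
    {"ax": 0,"ay": 0,"az": 0,"tx": -0.008,"ty": -0.0373,"tz": 0,"claw": 75},
    {"ax": 0,"ay": 0,"az": 0,"tx": 0,"ty": 0,"tz": 0,"claw": 75},
  ],
)

```text
time_s: 11.83
tcp_pos: [0.6636, -0.2502, 0.2499]
tool_rot: [-0.002, 0.113, 0.994, -0.004]
contact_force: [-0.9, -1.8, -0.1]
width: 0.748
gripper_force: 0.0
```

move_arm(
  targets=[
    {"ax": 0,"ay": 0,"az": 0,"tx": 0,"ty": 0,"tz": 0,"claw": 75},
    {"ax": 0,"ay": 0,"az": 0,"tx": 0,"ty": 0,"tz": 0,"claw": 75},
  ],
)

```text
time_s: 12.0
tcp_pos: [0.6664, -0.2373, 0.2501]
tool_rot: [-0.001, 0.107, 0.994, 0.001]
contact_force: [0.4, 0.4, 0.0]
width: 0.749
gripper_force: 0.0
```

```bash
python3 m.py; python3 -c "
from h import *
s,p,R=tool();print((R.T@(np.array([.668,-.238,.158])-p)).round(4),R[:,2])"
```

```text
[ 0.6664 -0.2373  0.2501] yaw 167.68 M [ 0.025  0.005 -0.049] tau7 0.006 F [0.4 0.4 0. ] w 63.6 0.0 q7 1.68
[-0.002  -0.0005  0.0921] [-0.00245927  0.00242261 -0.99999404]
```

move_arm(
  targets=[
    {"ax": 0,"ay": 0,"az": 0,"tx": -0.002,"ty": 0,"tz": 0.03,"claw": 75},
    {"ax": 0,"ay": 0,"az": 0,"tx": 0,"ty": 0,"tz": 0.03,"claw": 75},
    {"ax": 0,"ay": 0,"az": 0,"tx": 0,"ty": 0,"tz": 0.03,"claw": 75},
    {"ax": 0,"ay": 0,"az": 0,"tx": 0,"ty": 0,"tz": 0,"claw": 30},
    {"ax": 0,"ay": 0,"az": 0,"tx": 0,"ty": 0,"tz": 0,"claw": 5},
    {"ax": 0,"ay": 0,"az": 0,"tx": 0,"ty": 0,"tz": 0,"claw": 5},
    {"ax": 0,"ay": 0,"az": 0,"tx": 0,"ty": 0,"tz": 0,"claw": 5},
    {"ax": 0,"ay": 0,"az": 0,"tx": 0,"ty": 0,"tz": 0,"claw": 5},
  ],
)

```text
time_s: 12.67
tcp_pos: [0.6705, -0.2381, 0.1646]
tool_rot: [0.002, 0.107, 0.994, 0.0]
contact_force: [0.8, 1.5, 2.4]
width: 0.145
gripper_force: 60.0
```

```bash
python3 m.py
```

```text
[ 0.6705 -0.2381  0.1646] yaw 167.72 M [ 0.292 -0.136  0.   ] tau7 0.01 F [0.8 1.5 2.4] w 12.3 60.01120448112488 q7 1.68
```

move_arm(
  targets=[
    {"ax": 0,"ay": 0,"az": 2.5,"tx": 0,"ty": 0,"tz": 0,"claw": 5},
    {"ax": 0,"ay": 0,"az": 2.5,"tx": 0,"ty": 0,"tz": 0,"claw": 5},
    {"ax": 0,"ay": 0,"az": 0,"tx": 0,"ty": 0,"tz": 0,"claw": 5},
    {"ax": 0,"ay": 0,"az": 0,"tx": 0,"ty": 0,"tz": 0,"claw": 5},
  ],
)

```text
time_s: 13.0
tcp_pos: [0.6705, -0.2382, 0.1645]
tool_rot: [0.002, 0.15, 0.989, 0.0]
contact_force: [0.5, 0.8, 7.4]
width: 0.147
gripper_force: 60.4
```

```bash
python3 m.py
```

```text
[ 0.6705 -0.2382  0.1645] yaw 162.77 M [ 0.317  0.029 -0.07 ] tau7 -0.032 F [0.5 0.8 7.4] w 12.5 60.44200837612152 q7 1.61
```

move_arm(
  targets=[
    {"ax": 0,"ay": 0,"az": 2.5,"tx": 0,"ty": 0,"tz": 0,"claw": 5},
    {"ax": 0,"ay": 0,"az": 2.5,"tx": 0,"ty": 0,"tz": 0,"claw": 5},
    {"ax": 0,"ay": 0,"az": 0,"tx": 0,"ty": 0,"tz": 0,"claw": 5},
    {"ax": 0,"ay": 0,"az": 0,"tx": 0,"ty": 0,"tz": 0,"claw": 5},
  ],
)

```text
time_s: 13.33
tcp_pos: [0.6704, -0.2384, 0.1645]
tool_rot: [0.002, 0.193, 0.981, 0.0]
contact_force: [-0.5, 1.3, 6.5]
width: 0.15
gripper_force: 60.5
```

```bash
python3 m.py
```

```text
[ 0.6704 -0.2384  0.1645] yaw 157.77 M [ 0.235  0.044 -0.043] tau7 -0.02 F [-0.5  1.3  6.5] w 12.8 60.51386475563049 q7 1.54
```

move_arm(
  targets=[
    {"ax": 0,"ay": 0,"az": 2.5,"tx": 0,"ty": 0,"tz": 0,"claw": 5},
    {"ax": 0,"ay": 0,"az": 2.5,"tx": 0,"ty": 0,"tz": 0,"claw": 5},
    {"ax": 0,"ay": 0,"az": 0,"tx": 0,"ty": 0,"tz": 0,"claw": 5},
    {"ax": 0,"ay": 0,"az": 0,"tx": 0,"ty": 0,"tz": 0,"claw": 5},
  ],
)

```text
time_s: 13.67
tcp_pos: [0.6704, -0.2385, 0.1645]
tool_rot: [0.002, 0.235, 0.972, 0.0]
contact_force: [-0.0, 1.2, 7.0]
width: 0.15
gripper_force: 60.5
```

```bash
python3 m.py
```

```text
[ 0.6704 -0.2385  0.1645] yaw 152.82 M [0.215 0.097 0.197] tau7 -0.211 F [-0.   1.2  7. ] w 12.7 60.53184628486633 q7 1.47
```

move_arm(
  targets=[
    {"ax": 0,"ay": 0,"az": 1.5,"tx": 0,"ty": 0,"tz": 0,"claw": 5},
    {"ax": 0,"ay": 0,"az": 1.5,"tx": 0,"ty": 0,"tz": 0,"claw": 5},
    {"ax": 0,"ay": 0,"az": 0,"tx": 0,"ty": 0,"tz": 0,"claw": 5},
    {"ax": 0,"ay": 0,"az": 0,"tx": 0,"ty": 0,"tz": 0,"claw": 5},
  ],
)

```text
time_s: 14.0
tcp_pos: [0.6703, -0.2386, 0.1645]
tool_rot: [0.002, 0.26, 0.966, 0.0]
contact_force: [-1.1, 0.9, 6.2]
width: 0.143
gripper_force: 60.6
```

```bash
python3 m.py
```

```text
[ 0.6703 -0.2386  0.1645] yaw 149.83 M [0.191 0.088 0.228] tau7 -0.263 F [-1.1  0.9  6.2] w 12.1 60.55229902267456 q7 1.43
```

move_arm(
  targets=[
    {"ax": 0,"ay": 0,"az": 1.5,"tx": 0,"ty": 0,"tz": 0,"claw": 5},
    {"ax": 0,"ay": 0,"az": 1.5,"tx": 0,"ty": 0,"tz": 0,"claw": 5},
    {"ax": 0,"ay": 0,"az": 0,"tx": 0,"ty": 0,"tz": 0,"claw": 5},
    {"ax": 0,"ay": 0,"az": 0,"tx": 0,"ty": 0,"tz": 0,"claw": 5},
  ],
)

```text
time_s: 14.33
tcp_pos: [0.6703, -0.2386, 0.1645]
tool_rot: [0.002, 0.285, 0.958, 0.0]
contact_force: [-0.2, 1.3, 6.8]
width: 0.149
gripper_force: 60.6
```

```bash
python3 m.py
```

```text
[ 0.6703 -0.2386  0.1645] yaw 146.83 M [0.175 0.094 0.21 ] tau7 -0.263 F [-0.2  1.3  6.8] w 12.7 60.55813550949097 q7 1.39
```

C is firm too: the torque levelled off while the nut gave a few degrees. I release, then check the bar angle and locate B's inlay and the marker.

move_arm(
  targets=[
    {"ax": 0,"ay": 0,"az": 0,"tx": 0,"ty": 0,"tz": 0,"claw": 40},
    {"ax": 0,"ay": 0,"az": 0,"tx": 0,"ty": 0,"tz": 0,"claw": 75},
    {"ax": 0,"ay": 0,"az": 0,"tx": 0,"ty": 0,"tz": 0,"claw": 75},
    {"ax": 0,"ay": 0,"az": 0,"tx": 0,"ty": 0,"tz": -0.03,"claw": 75},
    {"ax": 0,"ay": 0,"az": 0,"tx": 0,"ty": 0,"tz": -0.03,"claw": 75},
    {"ax": 0,"ay": 0,"az": 0,"tx": 0,"ty": 0,"tz": -0.03,"claw": 75},
    {"ax": 0,"ay": 0,"az": 0,"tx": 0,"ty": 0,"tz": 0,"claw": 75},
    {"ax": 0,"ay": 0,"az": 0,"tx": 0,"ty": 0,"tz": 0,"claw": 75},
  ],
)

```text
time_s: 15.0
tcp_pos: [0.6698, -0.2392, 0.2542]
tool_rot: [0.002, 0.287, 0.958, -0.0]
contact_force: [-0.5, -0.2, -0.9]
width: 0.748
gripper_force: 0.0
```

```bash
python3 m.py; python3 - <<'E'
from h import *
d=imaging.get_image('side')
for b in bars(d):print([np.round(v,3) for v in b])
for s,c,m in blobs(d):
    for n,u,z in(("inlayB",(367.7,256.1),.02),("head",(306,247),.08)):
        if np.hypot(*(c-u))<4:print(n,c,s,onz(d,c,z))
t=imaging.get_image('top')
for s,c,m in blobs(t):
    if np.hypot(*(c-(320.8,248)))<5:print(s,c,[onz(t,c,z) for z in(.08,.088)])
# inlay B in top: brightest saturation-low disc
h=cv2.cvtColor(t["image"],cv2.COLOR_BGR2HSV)[180:215,305:345]
m=cv2.inRange(h,(8,40,200),(28,115,255));n,l,st,ce=cv2.connectedComponentsWithStats(m)
for i in range(1,n):
    if st[i][4]>60:print("top inlay",st[i],ce[i]+[305,180],onz(t,ce[i]+[305,180],.02))
im=cv2.resize(t["image"][150:270,260:380],(480,480),interpolation=cv2.INTER_CUBIC)
cv2.imwrite("pics/t3.png",im)
E
```

```text
[ 0.6698 -0.2392  0.2542] yaw 146.69 M [ 0.023  0.004 -0.007] tau7 -0.005 F [-0.5 -0.2 -0.9] w 63.6 0.0 q7 1.38
[array([352.888, 165.422]), np.float32(0.639), np.float32(0.224), np.float32(-35.932), np.float32(0.078)]
[array([459.747, 293.186]), np.float32(0.666), np.float32(-0.24), np.float32(-34.317), np.float32(0.076)]
[315 243  12  11  94] [320.84042553 247.79787234] [array([0.43595309, 0.00184312, 0.08      ]), array([0.4352354 , 0.00193196, 0.088     ])]
top inlay [  9  11  21  18 261] [324.89655172 199.66666667] [ 0.58231489 -0.01035965  0.02      ]
```

View pics/t3.png

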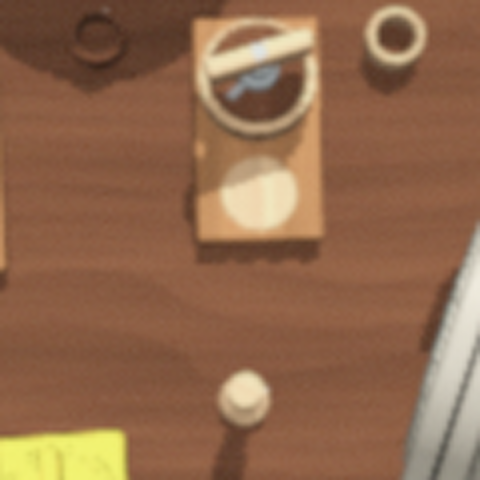

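B's inlay is at crop (260,193), full-frame (324.5,198), about (0.586, −0.0105). The marker stands at crop (244,396), about (0.437, 0.001). C's bar followed the tool. Now to the marker.

move_arm(
  targets=[
    {"ax": 0,"ay": 0,"az": -6.7,"tx": 0,"ty": 0,"tz": 0,"claw": 60},
    {"ax": 0,"ay": 0,"az": -6.7,"tx": 0,"ty": 0,"tz": 0,"claw": 60},
    {"ax": 0,"ay": 0,"az": -6.6,"tx": 0,"ty": 0,"tz": 0,"claw": 60},
    {"ax": 0,"ay": 0,"az": -6.7,"tx": 0,"ty": 0,"tz": 0,"claw": 60},
    {"ax": 0,"ay": 0,"az": -6.6,"tx": 0,"ty": 0,"tz": 0,"claw": 60},
    {"ax": 0,"ay": 0,"az": 0,"tx": 0.026,"ty": 0.0267,"tz": 0,"claw": 60},
    {"ax": 0,"ay": 0,"az": 0,"tx": 0.026,"ty": 0.0267,"tz": 0,"claw": 60},
    {"ax": 0,"ay": 0,"az": 0,"tx": 0.026,"ty": 0.0267,"tz": 0,"claw": 60},
  ],
  newtons=20,
)

```text
time_s: 15.77
tcp_pos: [0.5888, -0.1577, 0.2496]
tool_rot: [-0.002, 0.001, 1.0, 0.001]
contact_force: [0.2, 0.5, -0.3]
width: 0.601
gripper_force: 0.0
```

move_arm(
  targets=[
    {"ax": 0,"ay": 0,"az": 0,"tx": 0.026,"ty": 0.0267,"tz": 0,"claw": 60},
    {"ax": 0,"ay": 0,"az": 0,"tx": 0.026,"ty": 0.0267,"tz": 0,"claw": 60},
    {"ax": 0,"ay": 0,"az": 0,"tx": 0.026,"ty": 0.0267,"tz": 0,"claw": 60},
    {"ax": 0,"ay": 0,"az": 0,"tx": 0.026,"ty": 0.0267,"tz": 0,"claw": 60},
    {"ax": 0,"ay": 0,"az": 0,"tx": 0.026,"ty": 0.0267,"tz": 0,"claw": 60},
    {"ax": 0,"ay": 0,"az": 0,"tx": 0.026,"ty": 0.0267,"tz": 0,"claw": 60},
    {"ax": 0,"ay": 0,"az": 0,"tx": 0,"ty": 0,"tz": 0,"claw": 60},
    {"ax": 0,"ay": 0,"az": 0,"tx": 0,"ty": 0,"tz": 0,"claw": 60},
  ],
)

```text
time_s: 16.43
tcp_pos: [0.4331, 0.0033, 0.2511]
tool_rot: [-0.002, -0.002, 1.0, 0.0]
contact_force: [1.7, -0.5, 0.5]
width: 0.603
gripper_force: 0.0
```

move_arm(
  targets=[
    {"ax": 0,"ay": 0,"az": 0,"tx": 0,"ty": 0,"tz": 0,"claw": 60},
    {"ax": 0,"ay": 0,"az": 0,"tx": 0,"ty": 0,"tz": 0,"claw": 60},
  ],
)

```text
time_s: 16.6
tcp_pos: [0.4358, 0.0009, 0.2515]
tool_rot: [0.0, 0.001, 1.0, -0.0]
contact_force: [0.7, 0.1, 0.2]
width: 0.598
gripper_force: 0.0
```

```bash
python3 m.py; python3 - <<'E'
from h import *
s,p,R=tool();print((R.T@(np.array([.437,.001,.126])-p)).round(4),R[:,2].round(4))
cv2.imwrite("pics/s4.png",cv2.resize(imaging.get_image("side")["image"][130:310,220:420],(600,540)))
E
```

```text
[0.4358 0.0009 0.2515] yaw 179.91 M [ 0.041 -0.008 -0.018] tau7 0.003 F [0.7 0.1 0.2] w 50.9 0.0 q7 1.49
[-1.200e-03  1.000e-04  1.255e-01] [ 0.e+00 -4.e-04 -1.e+00]
```

View pics/s4.png

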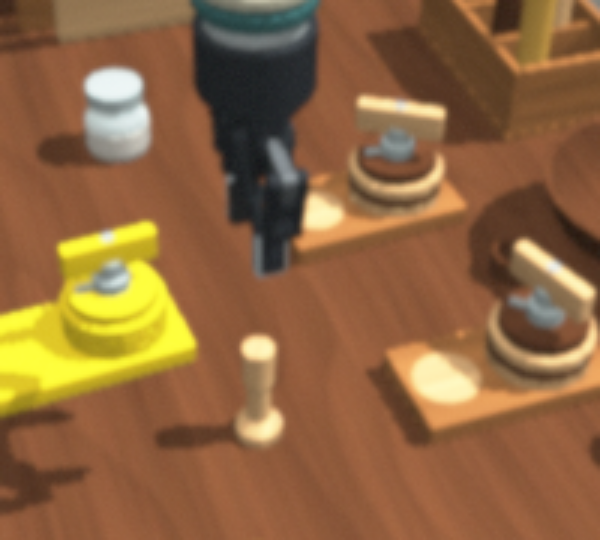

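The gripper is above the marker (crop 258,390) with the fingers on either side of it. Descend and grip lightly.

move_arm(
  targets=[
    {"ax": 0,"ay": 0,"az": 0,"tx": -0.001,"ty": 0,"tz": 0.032,"claw": 60},
    {"ax": 0,"ay": 0,"az": 0,"tx": 0,"ty": 0,"tz": 0.032,"claw": 60},
    {"ax": 0,"ay": 0,"az": 0,"tx": 0,"ty": 0,"tz": 0.031,"claw": 60},
    {"ax": 0,"ay": 0,"az": 0,"tx": 0,"ty": 0,"tz": 0.03,"claw": 60},
    {"ax": 0,"ay": 0,"az": 0,"tx": 0,"ty": 0,"tz": 0,"claw": 60},
    {"ax": 0,"ay": 0,"az": 0,"tx": 0,"ty": 0,"tz": 0,"claw": 60},
  ],
)

```text
time_s: 17.15
tcp_pos: [0.4359, 0.0011, 0.1257]
tool_rot: [-0.001, 0.001, 1.0, -0.0]
contact_force: [0.2, -0.1, 0.1]
width: 0.602
gripper_force: 0.0
```

move_arm(
  targets=[
    {"ax": 0,"ay": 0,"az": 0,"tx": 0,"ty": 0,"tz": 0,"claw": 42},
    {"ax": 0,"ay": 0,"az": 0,"tx": 0,"ty": 0,"tz": 0,"claw": 36},
    {"ax": 0,"ay": 0,"az": 0,"tx": 0,"ty": 0,"tz": 0,"claw": 33},
    {"ax": 0,"ay": 0,"az": 0,"tx": 0,"ty": 0,"tz": 0,"claw": 30},
    {"ax": 0,"ay": 0,"az": 0,"tx": 0,"ty": 0,"tz": 0,"claw": 27},
    {"ax": 0,"ay": 0,"az": 0,"tx": 0,"ty": 0,"tz": 0,"claw": 22},
    {"ax": 0,"ay": 0,"az": 0,"tx": 0,"ty": 0,"tz": 0,"claw": 18},
    {"ax": 0,"ay": 0,"az": 0,"tx": 0,"ty": 0,"tz": 0,"claw": 18},
  ],
)

```text
time_s: 17.82
tcp_pos: [0.4371, 0.0017, 0.1282]
tool_rot: [0.002, 0.0, 1.0, 0.0]
contact_force: [-0.2, 0.1, 9.5]
width: 0.274
gripper_force: 19.2
```

```bash
python3 m.py; python3 - <<'E'
from h import *
a=imaging.get_image("side")["image"][180:300,250:390]
cv2.imwrite("pics/s5.png",cv2.resize(a,None,fx=4,fy=4,interpolation=cv2.INTER_CUBIC))
E
```

```text
[0.4371 0.0017 0.1282] yaw 179.98 M [-0.082  0.055 -0.006] tau7 0.002 F [-0.2  0.1  9.5] w 23.3 19.198969245971966 q7 1.48
```

View pics/s5.png

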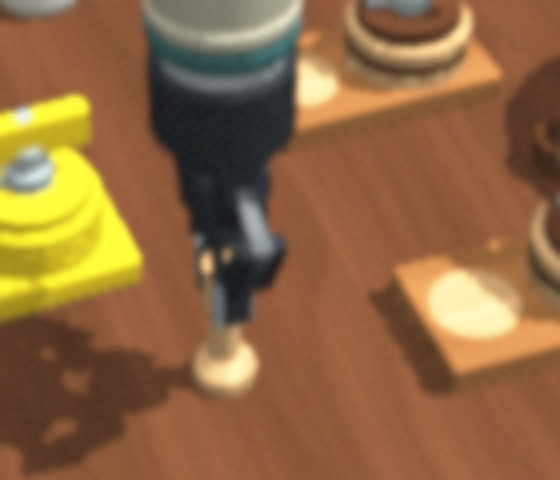

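Gripped at the head, with the marker upright. Lift, carry it over the inlay, then check.

move_arm(
  targets=[
    {"ax": 0,"ay": 0,"az": 0,"tx": 0,"ty": 0,"tz": -0.02,"claw": 18},
    {"ax": 0,"ay": 0,"az": 0,"tx": 0,"ty": 0,"tz": -0.02,"claw": 18},
    {"ax": 0,"ay": 0,"az": 0,"tx": 0,"ty": 0,"tz": -0.02,"claw": 18},
    {"ax": 0,"ay": 0,"az": 0,"tx": 0,"ty": 0,"tz": 0,"claw": 18},
  ],
  newtons=25,
)

```text
time_s: 18.2
tcp_pos: [0.4376, 0.0019, 0.19]
tool_rot: [0.003, 0.0, 1.0, 0.0]
contact_force: [-0.2, 0.3, -1.1]
width: 0.273
gripper_force: 24.8
```

move_arm(
  targets=[
    {"ax": 0,"ay": 0,"az": 0,"tx": -0.015,"ty": -0.001,"tz": 0,"claw": 18},
    {"ax": 0,"ay": 0,"az": 0,"tx": -0.03,"ty": -0.002,"tz": 0,"claw": 18},
    {"ax": 0,"ay": 0,"az": 0,"tx": -0.03,"ty": -0.003,"tz": 0,"claw": 18},
    {"ax": 0,"ay": 0,"az": 0,"tx": -0.03,"ty": -0.003,"tz": 0,"claw": 18},
    {"ax": 0,"ay": 0,"az": 0,"tx": -0.03,"ty": -0.002,"tz": 0,"claw": 18},
    {"ax": 0,"ay": 0,"az": 0,"tx": -0.014,"ty": -0.0007,"tz": 0,"claw": 18},
    {"ax": 0,"ay": 0,"az": 0,"tx": 0,"ty": 0,"tz": 0,"claw": 18},
    {"ax": 0,"ay": 0,"az": 0,"tx": 0,"ty": 0,"tz": 0,"claw": 18},
  ],
)

```text
time_s: 18.87
tcp_pos: [0.5844, -0.0099, 0.186]
tool_rot: [-0.001, 0.0, 1.0, 0.0]
contact_force: [-0.2, -0.3, -0.6]
width: 0.272
gripper_force: 24.7
```

move_arm(
  targets=[
    {"ax": 0,"ay": 0,"az": 0,"tx": 0,"ty": 0,"tz": 0.01,"claw": 18},
    {"ax": 0,"ay": 0,"az": 0,"tx": 0,"ty": 0,"tz": 0.01,"claw": 18},
    {"ax": 0,"ay": 0,"az": 0,"tx": 0,"ty": 0,"tz": 0.01,"claw": 18},
    {"ax": 0,"ay": 0,"az": 0,"tx": 0,"ty": 0,"tz": 0,"claw": 18},
    {"ax": 0,"ay": 0,"az": 0,"tx": 0,"ty": 0,"tz": 0,"claw": 18},
  ],
)

```text
time_s: 19.28
tcp_pos: [0.5838, -0.0099, 0.1557]
tool_rot: [-0.001, 0.0, 1.0, -0.0]
contact_force: [-0.1, 0.0, -0.1]
width: 0.269
gripper_force: 24.7
```

```bash
python3 m.py; python3 - <<'E'
from h import *
a=imaging.get_image("side")["image"][190:300,300:440]
cv2.imwrite("pics/s6.png",cv2.resize(a,None,fx=5,fy=5,interpolation=cv2.INTER_CUBIC))
E
```

```text
[ 0.5838 -0.0099  0.1557] yaw 179.99 M [ 0.031 -0.004 -0.015] tau7 -0.002 F [-0.1  0.  -0.1] w 22.9 24.73856295022415 q7 1.52
```

View pics/s6.png

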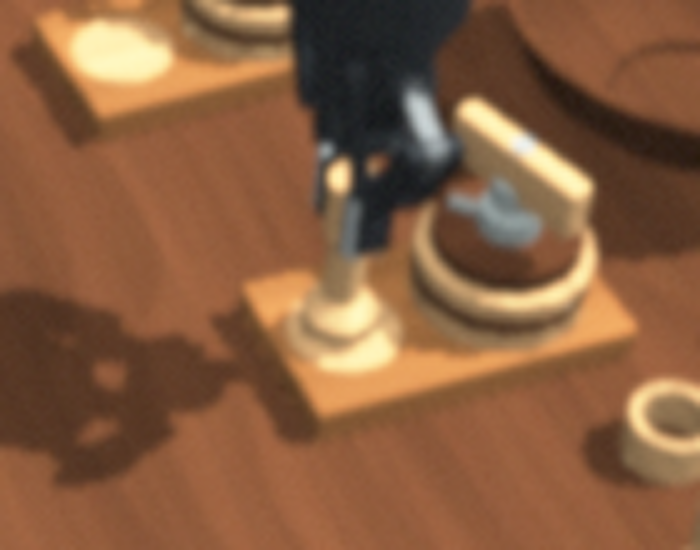

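The foot is at crop (341,318), about 7 mm above the inlay, whose centre is at (341,331), so it will come down centred. Lower it.

move_arm(
  targets=[
    {"ax": 0,"ay": 0,"az": 0,"tx": -0.0015,"ty": 0.0005,"tz": 0.003,"claw": 18},
    {"ax": 0,"ay": 0,"az": 0,"tx": 0,"ty": 0,"tz": 0.002,"claw": 18},
    {"ax": 0,"ay": 0,"az": 0,"tx": 0,"ty": 0,"tz": 0.0015,"claw": 18},
    {"ax": 0,"ay": 0,"az": 0,"tx": 0,"ty": 0,"tz": 0.001,"claw": 18},
    {"ax": 0,"ay": 0,"az": 0,"tx": 0,"ty": 0,"tz": 0,"claw": 18},
    {"ax": 0,"ay": 0,"az": 0,"tx": 0,"ty": 0,"tz": 0,"claw": 18},
  ],
)

```text
time_s: 19.83
tcp_pos: [0.5865, -0.0095, 0.1494]
tool_rot: [-0.0, 0.0, 1.0, 0.0]
contact_force: [-0.4, -0.4, -0.5]
width: 0.272
gripper_force: 24.7
```

move_arm(
  targets=[
    {"ax": 0,"ay": 0,"az": 0,"tx": 0,"ty": 0,"tz": 0.001,"claw": 18},
    {"ax": 0,"ay": 0,"az": 0,"tx": 0,"ty": 0,"tz": 0.001,"claw": 18},
    {"ax": 0,"ay": 0,"az": 0,"tx": 0,"ty": 0,"tz": 0,"claw": 18},
    {"ax": 0,"ay": 0,"az": 0,"tx": 0,"ty": 0,"tz": 0,"claw": 18},
  ],
)

```text
time_s: 20.17
tcp_pos: [0.5868, -0.0095, 0.1483]
tool_rot: [0.001, 0.0, 1.0, -0.0]
contact_force: [-0.8, -0.2, 6.0]
width: 0.273
gripper_force: 25.2
```

Contact (6 N). Open slowly and withdraw.

move_arm(
  targets=[
    {"ax": 0,"ay": 0,"az": 0,"tx": 0,"ty": 0,"tz": 0,"claw": 28},
    {"ax": 0,"ay": 0,"az": 0,"tx": 0,"ty": 0,"tz": 0,"claw": 32},
    {"ax": 0,"ay": 0,"az": 0,"tx": 0,"ty": 0,"tz": 0,"claw": 38},
    {"ax": 0,"ay": 0,"az": 0,"tx": 0,"ty": 0,"tz": 0,"claw": 46},
    {"ax": 0,"ay": 0,"az": 0,"tx": 0,"ty": 0,"tz": 0,"claw": 54},
    {"ax": 0,"ay": 0,"az": 0,"tx": 0,"ty": 0,"tz": 0,"claw": 58},
    {"ax": 0,"ay": 0,"az": 0,"tx": 0,"ty": 0,"tz": 0,"claw": 60},
    {"ax": 0,"ay": 0,"az": 0,"tx": 0,"ty": 0,"tz": 0,"claw": 60},
  ],
)

```text
time_s: 20.83
tcp_pos: [0.5864, -0.0094, 0.1473]
tool_rot: [-0.0, 0.0, 1.0, 0.0]
contact_force: [-0.3, 0.3, -0.5]
width: 0.598
gripper_force: 0.0
```

move_arm(
  targets=[
    {"ax": 0,"ay": 0,"az": 0,"tx": 0,"ty": 0,"tz": -0.01,"claw": 60},
    {"ax": 0,"ay": 0,"az": 0,"tx": 0,"ty": 0,"tz": -0.02,"claw": 60},
    {"ax": 0,"ay": 0,"az": 0,"tx": 0,"ty": 0,"tz": -0.025,"claw": 60},
    {"ax": 0,"ay": 0,"az": 0,"tx": 0,"ty": 0,"tz": -0.025,"claw": 60},
    {"ax": 0,"ay": 0,"az": 0,"tx": 0,"ty": 0,"tz": -0.025,"claw": 60},
    {"ax": 0,"ay": 0,"az": 0,"tx": 0,"ty": 0,"tz": -0.025,"claw": 60},
    {"ax": 0,"ay": 0,"az": 0,"tx": 0,"ty": 0,"tz": -0.02,"claw": 60},
    {"ax": 0,"ay": 0,"az": 0,"tx": 0,"ty": 0,"tz": 0,"claw": 60},
  ],
)

```text
time_s: 21.5
tcp_pos: [0.5886, -0.0094, 0.3027]
tool_rot: [0.005, 0.0, 1.0, 0.0]
contact_force: [1.2, -0.4, -0.5]
width: 0.6
gripper_force: 0.0
```

```bash
python3 m.py; python3 - <<'E'
from h import *
a=imaging.get_image("side")["image"][190:300,300:440];b=imaging.get_image("top")["image"][150:260,270:380]
cv2.imwrite("pics/s7.png",np.hstack([cv2.resize(v,None,fx=3,fy=3,interpolation=cv2.INTER_CUBIC) for v in(a,b)]))
E
```

```text
[ 0.5886 -0.0094  0.3027] yaw 179.98 M [ 0.009 -0.072  0.026] tau7 0.01 F [ 1.2 -0.4 -0.5] w 51.0 0.0 q7 1.53
```

View pics/s7.png

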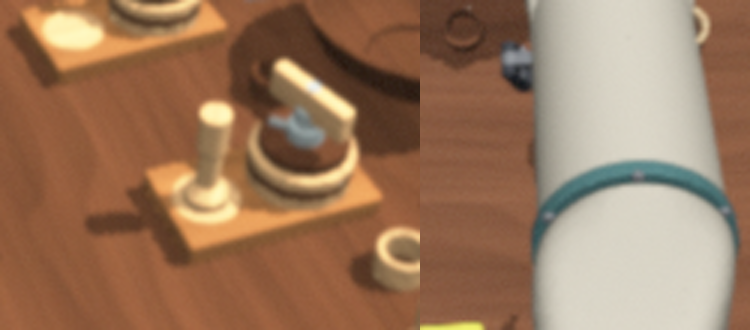

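The marker stands upright. Its foot at crop (207,194) sits inside the inlay, whose centre is about (207,197). Everything else is in place, so I hand in.

```bash
python3 -c "
from workcell import robot
print(robot.hand_in())"
```

```text
the job is handed in; nothing more can be done
None
```

All three presses were tried: the two outer ones are firm and the middle one is slack. The middle nut was run on, the marker stands upright on its inlay, and the job is handed in.

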